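# Feel for the hidden battery release under a laptop

### The arm

A 7-joint arm with a two-finger parallel gripper is mounted at the origin on the work surface. World frame = base frame: x ahead of the robot, y to its left, z up, the work surface at z = 0. Lengths are in mm, angles in rad, forces in N, time in s.
With the tool pointing down it reaches from about 400 to 875 mm from the base axis. Payload 4.4 kg.
Tool frame: the origin (TCP) lies at the very end of the fingers, on their centre line; the grasp point (between the pads) lies 19 mm behind it; z points along the fingers, y is the direction in which the jaws open and shut (so a half turn about z gives the same grasp; the last joint's range is limited). The gripper opens to 85 mm and grips with 20 to 120 N. Pads are 22 mm wide; open, the fingers measure 114 mm over their backs; the gripper's body (76 mm by 85 mm) begins 54 mm behind the grasp point. The pads swing forward as they close: fully open they stand 13 mm farther back than shut.
Start: joints at [1.134, 0.628, 0.038, 1.517, -0.027, 0.996, -0.02], TCP at [235.564, -605.828, 203.713] pointing down, gripper open.
Joint ranges: [-3.06, 3.06], [-0.37, 2.12], [-1.25, 1.32], [0.18, 2.47], [-1.1, 4.24], [0.23, 1.98], [-2.94, 2.94]. Speed limits (rad/s): [2.57, 2.57, 3.14, 3.14, 3.14, 3.14, 3.14].

### API

Orientations are given as [roll, pitch, yaw] about the fixed x, y, z axes, in that order (R = Rz(yaw) Ry(pitch) Rx(roll)).
In Python, from cell import read_state, get_image, calibration, finish_job gives the robot as it stands. The module is installed in compiled form; this text tells all that it offers.
- The arm moves only by the tool apply_moves, never from a script. Its argument "increments" is a list of rows, each an object of numbers: "tx", "ty", "tz": the shift along the world's x, y, z in m; "rx", "ry", "rz": the turn, a rotation vector about the world's x, y, z in units of 5 degrees (1.0 is 5 degrees); "claw": the finger opening in m, from 0 to 0.0854. In form: [{"tx": .., "ty": .., "tz": .., "rx": .., "ry": .., "rz": .., "claw": ..}, ...]. A call has 1 to 12 rows; each row is the pose to reach, as a shift and turn from the pose commanded when the call began; what a row does not reach only later rows make up. A row lasts 1/10 s, in which the tool goes at most 50 mm and 8.59 degrees, less where a joint would pass 70% of its speed; a pose out of reach is approached as far as the arm can. A call with a gripper value outside its range is refused whole. The fingers move at their own pace and stop on an object; the grip force is fixed at half the most. Time passes only in rows, so rows that repeat a pose let the fingers close. It gives the time, the measured TCP pose, the force and the opening at its end, in the units of the state.
- read_state(): the state, without advancing time (a new reading comes with each control period).
- get_image(name): name is "scene" or "top" or "wrist"; returns the picture (384x512x3 uint8, red, green, blue); there is no depth.
- calibration(name): a dict with "camera_matrix" (3x3 intrinsics, pixels), "origin" and "attitude" of the camera in the world. Camera axes: x right, y up, looking along -z (the intrinsics and any distortion apply to the point x, -y, -z); pixel columns grow to the right and rows downward; lengths in mm; the calibration is good to about 2 mm. A picture is of the moment at which its call begins: read the wrist's pose just before it. calibration takes no time and is no camera call; for the wrist camera it gives the pose at the moment of the call.
- finish_job(): hands the job in, once; it reports no verdict.
The state is a dict: "clock": time; "qpos": joint angles; "qd": joint speeds; "tau": joint torques, N m; "eef_pos": TCP position; "tool_rot": TCP orientation; "force": force on the tool from outside, world axes, zero at the start; "torque": the same for the moment, N m; "width": finger opening in mm.
Only numpy, scipy, OpenCV 4.12 (cv2) and the standard library are available. Lean on these libraries where they do the work, as an engineer would, in place of code of your own. Each camera call takes 0.05 s, during which the arm holds its last target. There are 200 camera calls.

### The job

A laptop lies upside down on the repair bench, and somewhere in the floor of the long metal channel across its underside sits a flush release key of the same metal. Touch the plain floor at either end of the channel first, feel along it with the fingertips for the key, and press the key gently but fully home so that the battery pack is pushed out of its bay. Do not touch the battery pack, leave the tools and parts round the laptop where they lie, and finish clear of everything.

Things in the scene. Friction and masses are not known exactly. Their poses are not given: they have to be found in the camera images.
- laptop: Closed laptop, upside down, fixed to the bench: 240 mm deep (its x), 370 mm wide (its y), black underside facing up 28 mm above the bench. Origin: centre of its footprint at bench height; z up. The battery pack, a grey bar 56 x 214 mm, top 28 mm above the bench, lies in a bay at the laptop's +x edge (x from 65 to 120 mm).
- channel (a point): Middle of the floor of the straight channel in the laptop's underside, 26.5 mm above the bench; axes as the laptop's. The channel runs along y, 110 mm to either side of this point, and is 60 mm wide. Its steel floor is flat, rigid, 1.5 mm below the black cover. The last 30 mm at either end are always plain floor.
- key (a joint): Pressed depth of the key, m: 0 as found, 0.006 home. A steel plate 54 mm along the channel, 44 mm across, mid-width, top 1.5 mm below the floor round it; centre anywhere within 50 mm of the channel's middle, not reported: feel or see it. It goes straight down at about 4 N and stays where left. Shut fingertips fit on it; a tip partly on the floor beside it cannot push it in.
- battery (a joint): How far the battery pack has come out of its bay towards the laptop's +x, m: 0 as found. The key drives it: 2 mm out for each 1 mm of key, 0.012 when the key is fully home.
- driver_big: Bystander: screwdriver 220 mm long lying on the bench to the laptop's +y side. Origin under the middle of its length.
- driver_small: Bystander: screwdriver 160 mm long beside the larger one. Origin under the middle of its length.
- drive: Bystander: removed flat drive, 100 x 70 x 9 mm, on the bench to the laptop's -y side. Origin: centre of its underside.
- dish: Bystander: round steel screw dish, 90 mm across, 22 mm high, on the laptop's -y side. Origin: centre of its underside.

How it is judged:
By the outcome, as a careful person would: the job done as asked, in the order asked, and still so for the second after the job is handed in, with the robot touching nothing.
It also fails if it takes over 45 s, if anything falls off the work surface, if the arm or the gripper's body presses on something with over 40 N, if the wrist force passes 120 N, or if a joint passes its speed limit or range.

## Working session

There is one attempt and no reset: what is moved stays moved. The work goes in short steps, Python scripts to look and compute and a tool call to move; the robot and the scene stay as the last step left them, time stands still between calls to the robot, and variables do not carry over. Pictures are saved under pics/ and viewed, about 8 in all and at most 12, crops included, and the job is handed in when it is done.

Besides the shell and the picture viewer there is one more tool, called after "Call:" as name(argument=value, ...) on one line, values as JSON. apply_moves: Moves the arm, as the interface text tells. Its arguments: {"type":"object","properties":{"increments":{"type":"array"}},"required":["increments"]}

```bash
mkdir -p pics
python3 - <<'E'
from cell import *
import cv2,numpy as np
s=read_state();print(s)
for n in("scene","top"):
    im=get_image(n);cv2.imwrite(f"pics/{n}0.png",im[:,:,::-1]);print(n,calibration(n))
E
```

```text
{'clock': 0.0, 'qpos': array([ 1.13419425,  0.62934985,  0.03844779,  1.51838624, -0.02703412,
        0.99630997, -0.02000446]), 'qd': array([-0.00032696, -0.00024888,  0.00016992, -0.00021043,  0.00043047,
        0.0005347 , -0.0002455 ]), 'tau': array([ 1.54872018e-04, -5.63395858e+01,  1.22634351e+00, -1.93446833e+01,
        1.10880670e-02,  1.04918561e-02, -6.51873094e-06]), 'eef_pos': array([ 235.31721948, -605.1649877 ,  202.78101059]), 'tool_rot': array([-3.13965711e+00,  1.10118694e-06,  3.70773916e-01]), 'force': array([ 0.09434337, -0.99162814, -1.00092108]), 'torque': array([-0.05418959, -0.03003345, -0.05059965]), 'width': 85.53323011914945}
scene {'camera_matrix': array([[373.2331927 ,   0.        , 253.0963189 ],
       [  0.        , 373.2331927 , 195.06887681],
       [  0.        ,   0.        ,   1.        ]]), 'origin': array([1246.552368  ,  -67.39590649,  630.89390613]), 'attitude': array([ 0.90956481, -0.02122001,  1.42881889])}
top {'camera_matrix': array([[382.09658967,   0.        , 253.6532987 ],
       [  0.        , 382.09658967, 190.73223605],
       [  0.        ,   0.        ,   1.        ]]), 'origin': array([ 341.27407243,   64.00787568, 1202.09838291]), 'attitude': array([ 0.17705752,  0.02317735, -1.58544893])}
```

View pics/top0.png

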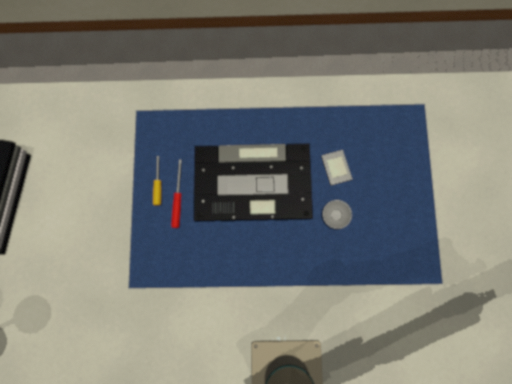

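View pics/scene0.png

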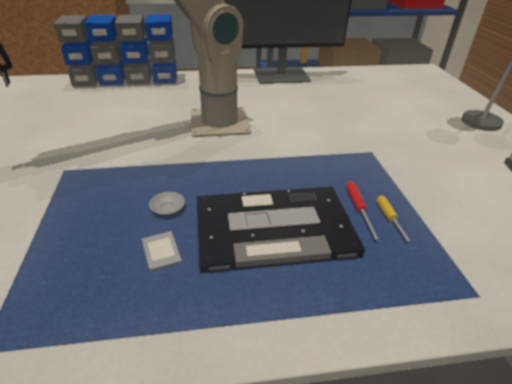

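The top view shows the laptop at pixels (194,145) to (312,221) and the channel at (218,174) to (288,194). There is a faint square near (265,185) that may be the key. Next I'll measure it from an enlarged crop.

```bash
cat > h.py <<'E'
from cell import *
import cv2,numpy as np
from scipy.spatial.transform import Rotation as R
def ray(cal,px,z):
    K=cal["camera_matrix"];d=np.linalg.inv(K)@np.array([px[0],px[1],1.]);d=R.from_euler('xyz',cal["attitude"]).as_matrix()@(d*[1,-1,-1])
    o=cal["origin"];return o+d*(z-o[2])/d[2]
def pix(cal,p):
    v=R.from_euler('xyz',cal["attitude"]).as_matrix().T@(np.array(p)-cal["origin"])*[1,-1,-1]
    q=cal["camera_matrix"]@v;return q[:2]/q[2]
E
python3 - <<'E'
from h import *
c=calibration("top")
im=cv2.imread("pics/top0.png")
for n,p in dict(A=(194.5,146),B=(310,143.5),C=(312,220),D=(194.5,221)).items(): print(n,ray(c,p,28).round(1))
for n,p in dict(a=(218,175.5),b=(287.5,174),c=(288,193.5),d=(218,194.5),key=(265,185)).items(): print(n,ray(c,p,26.5).round(1))
cv2.imwrite("pics/topc.png",cv2.resize(im[135:230,185:320],None,fx=5.9,fy=5.9,interpolation=cv2.INTER_CUBIC))
c=calibration("scene")
im=cv2.imread("pics/scene0.png")
E
```

```text
A [700.8 275.4  28. ]
B [701.1 -93.4  28. ]
C [457.2 -89.6  28. ]
D [460.2 272.3  28. ]
a [603.  200.   26.5]
b [603.5 -19.1  26.5]
c [541.3 -18.7  26.5]
d [542.2 199.9  26.5]
key [569.6  52.4  26.5]
```

View pics/topc.png

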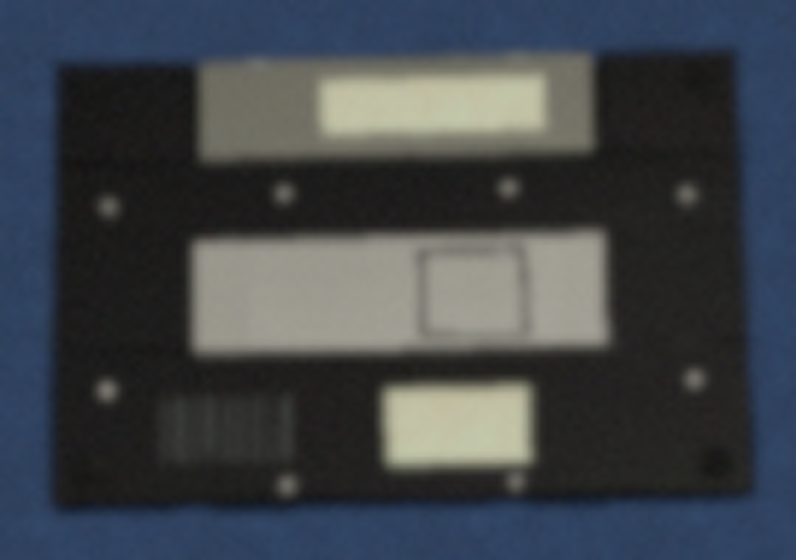

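The crop shows the channel at x 190–608 and a key outline centred at (473,292), about 38 mm to the -y side of the channel's middle. In world coordinates the channel's middle is about (572, 90.5), the key about (572, 52), and the laptop's yaw about 0. I'll move over the +y end with the fingers shut.

Call:
apply_moves(increments=[{"tx": 0.008,"ty": 0.018,"rz": -0.5,"claw": 0},{"tx": 0.022,"ty": 0.052,"rz": -1.5,"claw": 0},{"tx": 0.04,"ty": 0.094,"rz": -2.5,"claw": 0},{"tx": 0.06,"ty": 0.14,"rz": -3.5,"claw": 0},{"tx": 0.08,"ty": 0.186,"rz": -4.25,"claw": 0},{"tx": 0.1,"ty": 0.232,"rz": -4.25,"claw": 0},{"tx": 0.12,"ty": 0.278,"rz": -4.25,"claw": 0},{"tx": 0.14,"ty": 0.324,"rz": -4.25,"claw": 0},{"tx": 0.16,"ty": 0.37,"rz": -4.25,"claw": 0},{"tx": 0.175,"ty": 0.405,"rz": -4.25,"claw": 0},{"tx": 0.185,"ty": 0.43,"rz": -4.25,"claw": 0},{"tx": 0.19,"ty": 0.442,"rz": -4.25,"claw": 0}])

```text
$.increments[0]: bad value
```

Call:
apply_moves(increments=[{"tx": 0.008,"ty": 0.018,"tz": 0.0,"rx": 0.0,"ry": 0.0,"rz": -0.5,"claw": 0.0},{"tx": 0.022,"ty": 0.052,"tz": 0.0,"rx": 0.0,"ry": 0.0,"rz": -1.5,"claw": 0.0},{"tx": 0.04,"ty": 0.094,"tz": 0.0,"rx": 0.0,"ry": 0.0,"rz": -2.5,"claw": 0.0},{"tx": 0.06,"ty": 0.14,"tz": 0.0,"rx": 0.0,"ry": 0.0,"rz": -3.5,"claw": 0.0},{"tx": 0.08,"ty": 0.186,"tz": 0.0,"rx": 0.0,"ry": 0.0,"rz": -4.25,"claw": 0.0},{"tx": 0.1,"ty": 0.232,"tz": 0.0,"rx": 0.0,"ry": 0.0,"rz": -4.25,"claw": 0.0},{"tx": 0.12,"ty": 0.278,"tz": 0.0,"rx": 0.0,"ry": 0.0,"rz": -4.25,"claw": 0.0},{"tx": 0.14,"ty": 0.324,"tz": 0.0,"rx": 0.0,"ry": 0.0,"rz": -4.25,"claw": 0.0},{"tx": 0.16,"ty": 0.37,"tz": 0.0,"rx": 0.0,"ry": 0.0,"rz": -4.25,"claw": 0.0},{"tx": 0.175,"ty": 0.405,"tz": 0.0,"rx": 0.0,"ry": 0.0,"rz": -4.25,"claw": 0.0},{"tx": 0.185,"ty": 0.43,"tz": 0.0,"rx": 0.0,"ry": 0.0,"rz": -4.25,"claw": 0.0},{"tx": 0.19,"ty": 0.442,"tz": 0.0,"rx": 0.0,"ry": 0.0,"rz": -4.25,"claw": 0.0}])

```text
clock: 1.3
eef_pos: [426.3, -160.9, 203.5]
tool_rot: [-3.141, 0.0, 0.004]
force: [0.0, 0.2, -0.5]
width: 0.3
```

Call:
apply_moves(increments=[{"tx": 0.012,"ty": 0.028,"tz": 0.0,"rx": 0.0,"ry": 0.0,"rz": 0.0,"claw": 0.0},{"tx": 0.03,"ty": 0.07,"tz": 0.0,"rx": 0.0,"ry": 0.0,"rz": 0.0,"claw": 0.0},{"tx": 0.048,"ty": 0.113,"tz": -0.01,"rx": 0.0,"ry": 0.0,"rz": 0.0,"claw": 0.0},{"tx": 0.067,"ty": 0.158,"tz": -0.03,"rx": 0.0,"ry": 0.0,"rz": 0.0,"claw": 0.0},{"tx": 0.085,"ty": 0.2,"tz": -0.045,"rx": 0.0,"ry": 0.0,"rz": 0.0,"claw": 0.0},{"tx": 0.102,"ty": 0.241,"tz": -0.06,"rx": 0.0,"ry": 0.0,"rz": 0.0,"claw": 0.0},{"tx": 0.12,"ty": 0.282,"tz": -0.07,"rx": 0.0,"ry": 0.0,"rz": 0.0,"claw": 0.0},{"tx": 0.134,"ty": 0.315,"tz": -0.08,"rx": 0.0,"ry": 0.0,"rz": 0.0,"claw": 0.0},{"tx": 0.142,"ty": 0.335,"tz": -0.085,"rx": 0.0,"ry": 0.0,"rz": 0.0,"claw": 0.0},{"tx": 0.146,"ty": 0.344,"tz": -0.085,"rx": 0.0,"ry": 0.0,"rz": 0.0,"claw": 0.0},{"tx": 0.146,"ty": 0.344,"tz": -0.085,"rx": 0.0,"ry": 0.0,"rz": 0.0,"claw": 0.0}])

```text
clock: 2.4
eef_pos: [571.9, 180.2, 118.4]
tool_rot: [3.141, 0.0, 0.001]
force: [0.1, -0.2, 0.1]
width: 0.3
```

Run:
```python
from h import *
s=read_state();print(s["eef_pos"],s["tool_rot"],s["force"])
c=calibration("wrist");im=get_image("wrist")
np.save("wc.npy",c,allow_pickle=True);cv2.imwrite("pics/w1.png",im[:,:,::-1]);print(c)
```

```text
[571.92943668 180.21009535 118.41374164] [3.14117841e+00 3.24727859e-05 5.77537334e-04] [ 0.11661313 -0.20716227  0.14198344]
{'camera_matrix': array([[308.83262869,   0.        , 258.02677287],
       [  0.        , 308.83262869, 192.98073747],
       [  0.        ,   0.        ,   1.        ]]), 'origin': array([645.79277003, 179.75048337, 288.03336235]), 'attitude': array([-2.97452555e-01, -6.29059990e-04, -1.57089557e+00])}
```

View pics/w1.png

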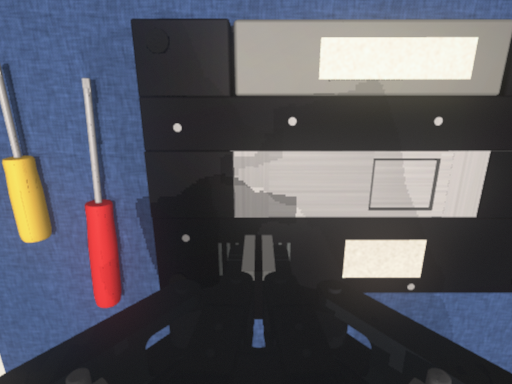

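The wrist view shows the channel with corners (233,150), (490,150), (477,217), (235,217). The key outline runs from (370,158) to (438,210).

Run:
```python
from h import *
c=np.load("wc.npy",allow_pickle=True).item()
for p,z in [((233,150.5),28),((490,150.5),28),((477,217),28),((235,217),28),((372,159),26.5),((438,158.5),26.5),((433,209.5),26.5),((369.5,209.5),26.5)]: print(p,ray(c,p,z).round(1))
```

```text
(233, 150.5) [603.6 200.7  28. ]
(490, 150.5) [603.6 -16.5  28. ]
(477, 217) [543.3 -18.   28. ]
(235, 217) [543.4 200.4  28. ]
(372, 159) [596.1  81.9  26.5]
(438, 158.5) [596.5  25.4  26.5]
(433, 209.5) [550.   22.   26.5]
(369.5, 209.5) [550.   79.2  26.5]
```

Call:
apply_moves(increments=[{"tx": 0.0015,"ty": 0.004,"tz": -0.02,"rx": 0.0,"ry": 0.0,"rz": 0.0,"claw": 0.0},{"tx": 0.0015,"ty": 0.004,"tz": -0.05,"rx": 0.0,"ry": 0.0,"rz": 0.0,"claw": 0.0},{"tx": 0.0015,"ty": 0.004,"tz": -0.075,"rx": 0.0,"ry": 0.0,"rz": 0.0,"claw": 0.0},{"tx": 0.0015,"ty": 0.004,"tz": -0.084,"rx": 0.0,"ry": 0.0,"rz": 0.0,"claw": 0.0},{"tx": 0.0015,"ty": 0.004,"tz": -0.087,"rx": 0.0,"ry": 0.0,"rz": 0.0,"claw": 0.0},{"tx": 0.0015,"ty": 0.004,"tz": -0.088,"rx": 0.0,"ry": 0.0,"rz": 0.0,"claw": 0.0},{"tx": 0.0015,"ty": 0.004,"tz": -0.089,"rx": 0.0,"ry": 0.0,"rz": 0.0,"claw": 0.0},{"tx": 0.0015,"ty": 0.004,"tz": -0.089,"rx": 0.0,"ry": 0.0,"rz": 0.0,"claw": 0.0}])

```text
clock: 3.25
eef_pos: [573.8, 184.3, 30.8]
tool_rot: [-3.141, -0.002, -0.0]
force: [-0.6, 0.6, -0.1]
width: 0.1
```

Call:
apply_moves(increments=[{"tx": 0.0,"ty": 0.0,"tz": -0.001,"rx": 0.0,"ry": 0.0,"rz": 0.0,"claw": 0.0},{"tx": 0.0,"ty": 0.0,"tz": -0.002,"rx": 0.0,"ry": 0.0,"rz": 0.0,"claw": 0.0},{"tx": 0.0,"ty": 0.0,"tz": -0.0025,"rx": 0.0,"ry": 0.0,"rz": 0.0,"claw": 0.0},{"tx": 0.0,"ty": 0.0,"tz": -0.003,"rx": 0.0,"ry": 0.0,"rz": 0.0,"claw": 0.0},{"tx": 0.0,"ty": 0.0,"tz": -0.003,"rx": 0.0,"ry": 0.0,"rz": 0.0,"claw": 0.0}])

```text
clock: 3.75
eef_pos: [573.0, 184.2, 26.6]
tool_rot: [3.141, 0.0, -0.0]
force: [-0.4, 0.0, 0.1]
width: 0.3
```

Call:
apply_moves(increments=[{"tx": 0.0,"ty": 0.0,"tz": -0.0005,"rx": 0.0,"ry": 0.0,"rz": 0.0,"claw": 0.0},{"tx": 0.0,"ty": 0.0,"tz": -0.0005,"rx": 0.0,"ry": 0.0,"rz": 0.0,"claw": 0.0}])

```text
clock: 3.95
eef_pos: [573.0, 184.2, 26.1]
tool_rot: [3.142, 0.0, -0.0]
force: [-0.4, -0.9, 0.2]
width: 0.3
```

Call:
apply_moves(increments=[{"tx": 0.0,"ty": 0.0,"tz": -0.0005,"rx": 0.0,"ry": 0.0,"rz": 0.0,"claw": 0.0},{"tx": 0.0,"ty": 0.0,"tz": -0.0005,"rx": 0.0,"ry": 0.0,"rz": 0.0,"claw": 0.0}])

```text
clock: 4.15
eef_pos: [573.0, 184.2, 25.6]
tool_rot: [3.142, 0.0, -0.0]
force: [0.0, 0.3, 0.2]
width: 0.1
```

Call:
apply_moves(increments=[{"tx": 0.0,"ty": 0.0,"tz": -0.0005,"rx": 0.0,"ry": 0.0,"rz": 0.0,"claw": 0.0},{"tx": 0.0,"ty": 0.0,"tz": -0.0005,"rx": 0.0,"ry": 0.0,"rz": 0.0,"claw": 0.0}])

```text
clock: 4.35
eef_pos: [573.0, 184.2, 25.2]
tool_rot: [3.142, 0.0, -0.0]
force: [-0.5, -0.0, -0.3]
width: -0.0
```

Call:
apply_moves(increments=[{"tx": 0.0,"ty": 0.0,"tz": -0.0005,"rx": 0.0,"ry": 0.0,"rz": 0.0,"claw": 0.0},{"tx": 0.0,"ty": 0.0,"tz": -0.0005,"rx": 0.0,"ry": 0.0,"rz": 0.0,"claw": 0.0}])

```text
clock: 4.55
eef_pos: [573.0, 184.2, 24.6]
tool_rot: [3.142, 0.0, -0.0]
force: [-0.2, -0.1, 0.3]
width: -0.2
```

Call:
apply_moves(increments=[{"tx": 0.0,"ty": 0.0,"tz": -0.0005,"rx": 0.0,"ry": 0.0,"rz": 0.0,"claw": 0.0},{"tx": 0.0,"ty": 0.0,"tz": -0.0005,"rx": 0.0,"ry": 0.0,"rz": 0.0,"claw": 0.0}])

```text
clock: 4.75
eef_pos: [573.0, 184.2, 24.2]
tool_rot: [3.142, 0.0, -0.0]
force: [-0.9, 0.0, -0.5]
width: 0.2
```

Call:
apply_moves(increments=[{"tx": 0.0,"ty": 0.0,"tz": -0.0005,"rx": 0.0,"ry": 0.0,"rz": 0.0,"claw": 0.0},{"tx": 0.0,"ty": 0.0,"tz": -0.0005,"rx": 0.0,"ry": 0.0,"rz": 0.0,"claw": 0.0}])

```text
clock: 4.95
eef_pos: [573.0, 184.2, 23.6]
tool_rot: [3.142, 0.0, -0.0]
force: [-0.2, 0.1, 0.3]
width: -0.1
```

Call:
apply_moves(increments=[{"tx": 0.0,"ty": 0.0,"tz": -0.0005,"rx": 0.0,"ry": 0.0,"rz": 0.0,"claw": 0.0},{"tx": 0.0,"ty": 0.0,"tz": -0.0005,"rx": 0.0,"ry": 0.0,"rz": 0.0,"claw": 0.0}])

```text
clock: 5.15
eef_pos: [573.0, 184.2, 23.1]
tool_rot: [3.142, 0.0, -0.0]
force: [0.0, -0.2, -0.3]
width: 0.1
```

Call:
apply_moves(increments=[{"tx": 0.0,"ty": 0.0,"tz": -0.0005,"rx": 0.0,"ry": 0.0,"rz": 0.0,"claw": 0.0},{"tx": 0.0,"ty": 0.0,"tz": -0.0005,"rx": 0.0,"ry": 0.0,"rz": 0.0,"claw": 0.0}])

```text
clock: 5.35
eef_pos: [573.0, 184.2, 22.6]
tool_rot: [3.142, 0.0, -0.0]
force: [-0.2, 0.2, 1.2]
width: -0.2
```

Run:
```python
from h import *
s=read_state();print(s["eef_pos"],s["force"],s["qpos"])
im=get_image("wrist");sc=get_image("scene")
a=cv2.resize(sc[180:270,200:370],(680,360));cv2.imwrite("pics/m2.png",a[:,:,::-1])
cv2.imwrite("pics/w2.png",im[:,:,::-1])
```

```text
[572.99345725 184.15865404  22.63594478] [-0.23871151  0.22633181  1.19550471] [-0.39407382  0.80167708  0.05886139  1.79138635 -0.08079644  0.55098677
 -1.85512733]
```

View pics/m2.png

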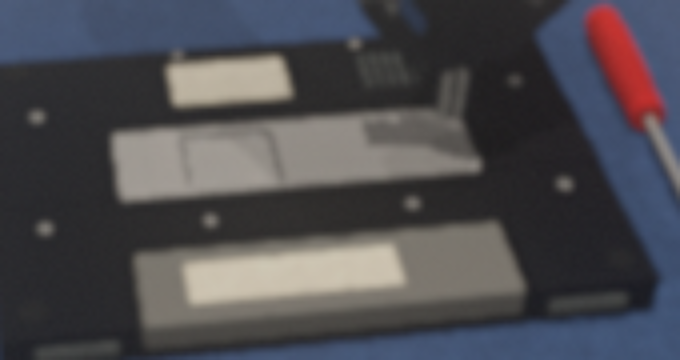

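The scene crop shows the fingertips at about (452,110), at the +y end of the channel floor. First contact looks to be near z = 22.6.

Call:
apply_moves(increments=[{"tx": 0.0,"ty": 0.0,"tz": -0.0004,"rx": 0.0,"ry": 0.0,"rz": 0.0,"claw": 0.0},{"tx": 0.0,"ty": 0.0,"tz": -0.0004,"rx": 0.0,"ry": 0.0,"rz": 0.0,"claw": 0.0}])

```text
clock: 5.65
eef_pos: [573.0, 184.2, 22.3]
tool_rot: [3.142, 0.0, -0.0]
force: [0.4, -0.2, -0.6]
width: 0.0
```

Call:
apply_moves(increments=[{"tx": 0.0,"ty": 0.0,"tz": -0.0004,"rx": 0.0,"ry": 0.0,"rz": 0.0,"claw": 0.0},{"tx": 0.0,"ty": 0.0,"tz": -0.0004,"rx": 0.0,"ry": 0.0,"rz": 0.0,"claw": 0.0}])

```text
clock: 5.85
eef_pos: [573.0, 184.1, 21.9]
tool_rot: [3.142, 0.0, -0.0]
force: [-0.3, 0.5, 0.4]
width: 0.0
```

Run:
```python
from h import *
c=calibration("scene")
for p in [(573,184,22),(573,184,27),(573,184,35),(603.6,200.5,28),(543.4,200.5,28)]: 
    q=pix(c,p);print(p,q.round(1),((q-[200,180])*4).round(0))
a=cv2.resize(cv2.imread("pics/w2.png")[120:330,160:340],None,fx=2.8,fy=2.8,interpolation=cv2.INTER_CUBIC);cv2.imwrite("pics/w2c.png",a)
```

```text
(573, 184, 22) [309.5 215.8] [438. 143.]
(573, 184, 27) [309.7 214.3] [439. 137.]
(573, 184, 35) [310.1 211.9] [440. 127.]
(603.6, 200.5, 28) [319.7 221.7] [479. 167.]
(543.4, 200.5, 28) [313.1 206. ] [452. 104.]
```

View pics/w2c.png

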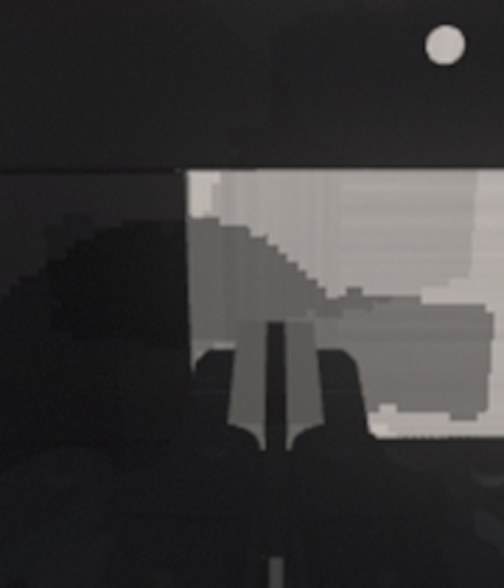

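Call:
apply_moves(increments=[{"tx": 0.0,"ty": 0.0,"tz": -0.0005,"rx": 0.0,"ry": 0.0,"rz": 0.0,"claw": 0.0},{"tx": 0.0,"ty": 0.0,"tz": -0.0005,"rx": 0.0,"ry": 0.0,"rz": 0.0,"claw": 0.0}])

```text
clock: 6.05
eef_pos: [573.0, 184.1, 21.3]
tool_rot: [3.142, 0.0, -0.0]
force: [-0.1, -0.4, 0.3]
width: -0.1
```

Call:
apply_moves(increments=[{"tx": 0.0,"ty": 0.0,"tz": -0.0005,"rx": 0.0,"ry": 0.0,"rz": 0.0,"claw": 0.0},{"tx": 0.0,"ty": 0.0,"tz": -0.0005,"rx": 0.0,"ry": 0.0,"rz": 0.0,"claw": 0.0}])

```text
clock: 6.25
eef_pos: [573.0, 184.1, 20.9]
tool_rot: [3.142, 0.0, -0.0]
force: [-0.6, 0.1, -0.7]
width: -0.6
```

Call:
apply_moves(increments=[{"tx": 0.0,"ty": 0.0,"tz": -0.0005,"rx": 0.0,"ry": 0.0,"rz": 0.0,"claw": 0.0},{"tx": 0.0,"ty": 0.0,"tz": -0.0005,"rx": 0.0,"ry": 0.0,"rz": 0.0,"claw": 0.0}])

```text
clock: 6.45
eef_pos: [573.0, 184.2, 20.3]
tool_rot: [3.142, 0.0, -0.0]
force: [-0.8, 0.0, 0.1]
width: -0.0
```

Call:
apply_moves(increments=[{"tx": 0.0,"ty": 0.0,"tz": -0.0005,"rx": 0.0,"ry": 0.0,"rz": 0.0,"claw": 0.0},{"tx": 0.0,"ty": 0.0,"tz": -0.001,"rx": 0.0,"ry": 0.0,"rz": 0.0,"claw": 0.0}])

```text
clock: 6.65
eef_pos: [573.0, 184.2, 19.4]
tool_rot: [3.142, -0.0, -0.0]
force: [0.6, -1.2, 0.1]
width: -0.1
```

Call:
apply_moves(increments=[{"tx": 0.0,"ty": 0.0,"tz": -0.0005,"rx": 0.0,"ry": 0.0,"rz": 0.0,"claw": 0.0},{"tx": 0.0,"ty": 0.0,"tz": -0.001,"rx": 0.0,"ry": 0.0,"rz": 0.0,"claw": 0.0}])

```text
clock: 6.85
eef_pos: [573.0, 184.2, 18.4]
tool_rot: [3.142, -0.0, -0.0]
force: [0.5, -0.7, -0.6]
width: 0.1
```

Run:
```python
from h import *
c=calibration("wrist");s=read_state();print(s["eef_pos"],s["force"],s["torque"])
p=s["eef_pos"]
for d in [(0,0,0),(11,0,0),(0,0,10),(11,0,10),(11,14,0)]: print(d,pix(c,p+np.array(d)).round(1))
im=get_image("scene");cv2.imwrite("pics/m3.png",cv2.resize(im[150:240,250:350],(800,600) and None,fx=6,fy=6,interpolation=cv2.INTER_CUBIC)[:,:,::-1])
cs=calibration("scene")
for z in (18,26.5,40,60): print(z,((pix(cs,(p[0],p[1],z))-[250,150])*6).round(0))
```

```text
[573.04942668 184.17309137  18.3532864 ] [ 0.53527851 -0.69749869 -0.58490342] [ 0.01513998  0.03872714 -0.02480017]
(0, 0, 0) [257.1 228.1]
(11, 0, 0) [257.  210.8]
(0, 0, 10) [257.  235.2]
(11, 0, 10) [257. 217.]
(11, 14, 0) [233.1 210.8]
18 [356. 402.]
26.5 [359. 387.]
40 [363. 362.]
60 [368. 324.]
```

View pics/m3.png

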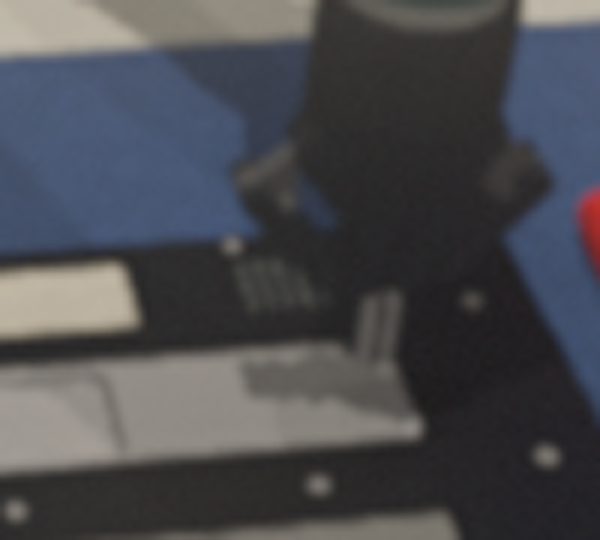

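Comparing the pictures with the projected TCP suggests the real tips are still well above the floor, so the reported z is lower than the real fingertip height. I'll carry on down carefully, using the force reading to find contact.

Call:
apply_moves(increments=[{"tx": 0.0,"ty": 0.0,"tz": -0.0005,"rx": 0.0,"ry": 0.0,"rz": 0.0,"claw": 0.0},{"tx": 0.0,"ty": 0.0,"tz": -0.001,"rx": 0.0,"ry": 0.0,"rz": 0.0,"claw": 0.0}])

```text
clock: 7.1
eef_pos: [573.1, 184.2, 17.4]
tool_rot: [3.142, -0.0, -0.0]
force: [0.5, 0.2, -0.3]
width: -0.1
```

Call:
apply_moves(increments=[{"tx": 0.0,"ty": 0.0,"tz": -0.0005,"rx": 0.0,"ry": 0.0,"rz": 0.0,"claw": 0.0},{"tx": 0.0,"ty": 0.0,"tz": -0.001,"rx": 0.0,"ry": 0.0,"rz": 0.0,"claw": 0.0}])

```text
clock: 7.3
eef_pos: [573.0, 184.2, 16.4]
tool_rot: [3.142, 0.0, -0.0]
force: [0.3, -0.6, -0.1]
width: -0.1
```

Call:
apply_moves(increments=[{"tx": 0.0,"ty": 0.0,"tz": -0.001,"rx": 0.0,"ry": 0.0,"rz": 0.0,"claw": 0.0},{"tx": 0.0,"ty": 0.0,"tz": -0.0015,"rx": 0.0,"ry": 0.0,"rz": 0.0,"claw": 0.0}])

```text
clock: 7.5
eef_pos: [573.0, 184.2, 14.8]
tool_rot: [3.142, 0.0, -0.0]
force: [0.5, 0.5, -0.5]
width: 0.1
```

Call:
apply_moves(increments=[{"tx": 0.0,"ty": 0.0,"tz": -0.0005,"rx": 0.0,"ry": 0.0,"rz": 0.0,"claw": 0.0},{"tx": 0.0,"ty": 0.0,"tz": -0.001,"rx": 0.0,"ry": 0.0,"rz": 0.0,"claw": 0.0}])

```text
clock: 7.7
eef_pos: [573.1, 184.2, 13.9]
tool_rot: [-3.142, -0.0, -0.0]
force: [0.7, 0.6, 0.2]
width: 0.1
```

Run:
```python
from h import *
s=read_state();print(s["eef_pos"],s["force"],s["torque"],s["tau"])
im=get_image("wrist");a=im[120:330,160:340]
sc=get_image("scene")[150:240,250:350]
x=cv2.resize(a,(360,420));y=cv2.resize(sc,(440,396),interpolation=cv2.INTER_CUBIC)
y=cv2.copyMakeBorder(y,0,24,0,0,cv2.BORDER_CONSTANT)
o=cv2.convertScaleAbs(np.hstack([x,y]),alpha=1.8)
cv2.imwrite("pics/m4.png",o[:,:,::-1])
```

```text
[573.07606301 184.21555753  13.89045564] [0.65944323 0.60645662 0.20397822] [ 0.02924906 -0.07373014 -0.03071235] [-2.67151641e-03 -5.74886155e+01  1.80811733e+00 -1.17205167e+01
  7.10646826e-03  1.11925919e-02 -4.39162586e-04]
```

View pics/m4.png

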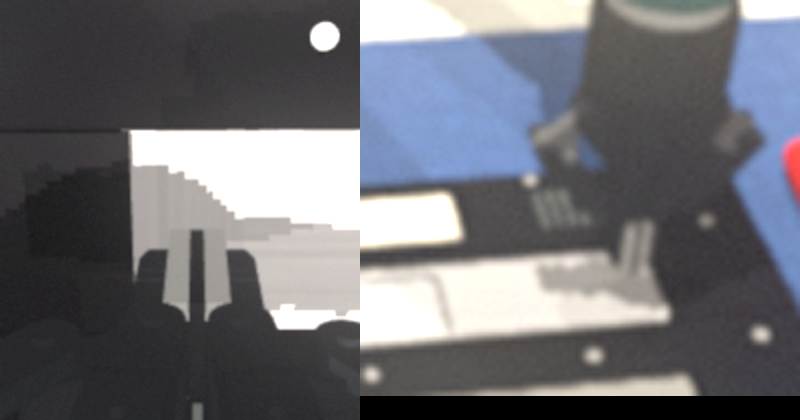

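The scene view puts the tips at about (313,212.5), still about 10 mm above the floor. I'll keep lowering.

Call:
apply_moves(increments=[{"tx": 0.0,"ty": 0.0,"tz": -0.001,"rx": 0.0,"ry": 0.0,"rz": 0.0,"claw": 0.0},{"tx": 0.0,"ty": 0.0,"tz": -0.002,"rx": 0.0,"ry": 0.0,"rz": 0.0,"claw": 0.0}])

```text
clock: 8.0
eef_pos: [573.1, 184.2, 11.9]
tool_rot: [-3.142, -0.0, -0.0]
force: [-0.3, 1.0, -0.7]
width: 0.2
```

Call:
apply_moves(increments=[{"tx": 0.0,"ty": 0.0,"tz": -0.0005,"rx": 0.0,"ry": 0.0,"rz": 0.0,"claw": 0.0},{"tx": 0.0,"ty": 0.0,"tz": -0.001,"rx": 0.0,"ry": 0.0,"rz": 0.0,"claw": 0.0}])

```text
clock: 8.2
eef_pos: [573.0, 184.1, 10.8]
tool_rot: [3.142, 0.0, -0.0]
force: [-0.5, -0.3, -0.2]
width: -0.0
```

Call:
apply_moves(increments=[{"tx": 0.0,"ty": 0.0,"tz": -0.0005,"rx": 0.0,"ry": 0.0,"rz": 0.0,"claw": 0.0},{"tx": 0.0,"ty": 0.0,"tz": -0.001,"rx": 0.0,"ry": 0.0,"rz": 0.0,"claw": 0.0}])

```text
clock: 8.4
eef_pos: [573.1, 184.2, 9.9]
tool_rot: [-3.142, -0.0, -0.0]
force: [-0.0, -0.3, 0.6]
width: 0.3
```

Call:
apply_moves(increments=[{"tx": 0.0,"ty": 0.0,"tz": -0.0005,"rx": 0.0,"ry": 0.0,"rz": 0.0,"claw": 0.0},{"tx": 0.0,"ty": 0.0,"tz": -0.001,"rx": 0.0,"ry": 0.0,"rz": 0.0,"claw": 0.0}])

```text
clock: 8.6
eef_pos: [573.1, 184.2, 8.9]
tool_rot: [3.142, -0.0, -0.0]
force: [0.3, 0.3, 0.3]
width: -0.3
```

Call:
apply_moves(increments=[{"tx": 0.0,"ty": 0.0,"tz": -0.0005,"rx": 0.0,"ry": 0.0,"rz": 0.0,"claw": 0.0},{"tx": 0.0,"ty": 0.0,"tz": -0.001,"rx": 0.0,"ry": 0.0,"rz": 0.0,"claw": 0.0}])

```text
clock: 8.8
eef_pos: [573.1, 184.2, 7.9]
tool_rot: [3.142, -0.0, -0.0]
force: [0.3, -0.4, -0.7]
width: 0.3
```

Run:
```python
from h import *
s=read_state();print(s["eef_pos"],s["force"],s["torque"],s["qpos"])
sc=get_image("scene")[175:230,275:355]
y=cv2.convertScaleAbs(cv2.resize(sc,(800,550),interpolation=cv2.INTER_CUBIC),alpha=1.4)
cv2.imwrite("pics/m5.png",y[:,:,::-1])
c=calibration("scene")
for p in [(573,184,26.5),(584,184,26.5),(584,176,26.5),(584,192,26.5)]:print(p,((pix(c,p)-[275,175])*10).round())
```

```text
[573.06890768 184.18152694   7.8742705 ] [ 0.32282644 -0.35729795 -0.726449  ] [ 0.01006879  0.0497145  -0.02271196] [-0.39224547  0.82488063  0.05596842  1.79529389 -0.08222346  0.52362282
 -1.85391904]
(573, 184, 26.5) [347. 395.]
(584, 184, 26.5) [359. 424.]
(584, 176, 26.5) [327. 426.]
(584, 192, 26.5) [390. 421.]
```

View pics/m5.png

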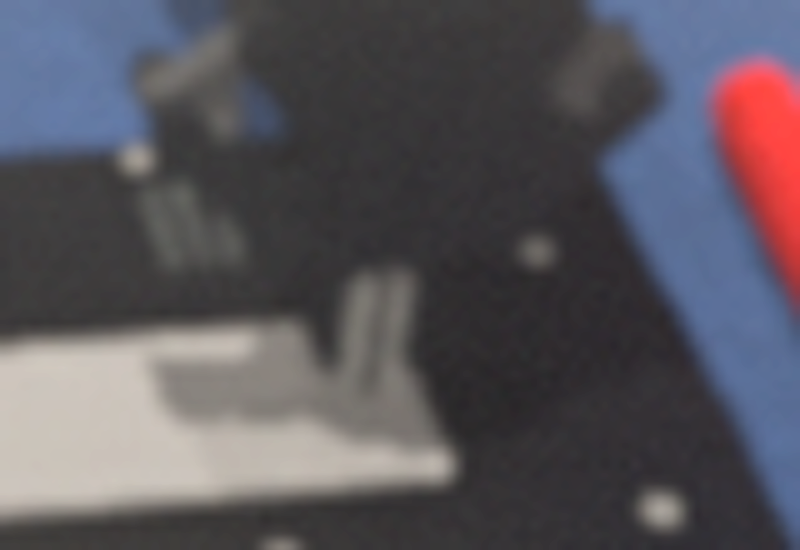

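The tips are at about (365,392) in this crop. They should meet the floor between rows 395 and 424, so contact is only a few mm away.

Call:
apply_moves(increments=[{"tx": 0.0,"ty": 0.0,"tz": -0.0005,"rx": 0.0,"ry": 0.0,"rz": 0.0,"claw": 0.0},{"tx": 0.0,"ty": 0.0,"tz": -0.001,"rx": 0.0,"ry": 0.0,"rz": 0.0,"claw": 0.0}])

```text
clock: 9.05
eef_pos: [573.1, 184.2, 6.9]
tool_rot: [-3.142, -0.0, -0.0]
force: [0.5, -0.0, -0.0]
width: -0.1
```

Call:
apply_moves(increments=[{"tx": 0.0,"ty": 0.0,"tz": -0.0005,"rx": 0.0,"ry": 0.0,"rz": 0.0,"claw": 0.0},{"tx": 0.0,"ty": 0.0,"tz": -0.001,"rx": 0.0,"ry": 0.0,"rz": 0.0,"claw": 0.0}])

```text
clock: 9.25
eef_pos: [573.1, 184.2, 5.9]
tool_rot: [3.142, -0.0, -0.0]
force: [-0.7, 0.0, -0.1]
width: -0.2
```

Call:
apply_moves(increments=[{"tx": 0.0,"ty": 0.0,"tz": -0.0005,"rx": 0.0,"ry": 0.0,"rz": 0.0,"claw": 0.0},{"tx": 0.0,"ty": 0.0,"tz": -0.001,"rx": 0.0,"ry": 0.0,"rz": 0.0,"claw": 0.0}])

```text
clock: 9.45
eef_pos: [573.0, 184.1, 4.9]
tool_rot: [3.142, 0.0, -0.0]
force: [-0.4, 0.5, 0.4]
width: -0.1
```

Call:
apply_moves(increments=[{"tx": 0.0,"ty": 0.0,"tz": -0.0005,"rx": 0.0,"ry": 0.0,"rz": 0.0,"claw": 0.0},{"tx": 0.0,"ty": 0.0,"tz": -0.001,"rx": 0.0,"ry": 0.0,"rz": 0.0,"claw": 0.0}])

```text
clock: 9.65
eef_pos: [573.0, 184.2, 3.9]
tool_rot: [3.142, 0.0, -0.0]
force: [-0.2, 0.2, -0.8]
width: 0.3
```

Call:
apply_moves(increments=[{"tx": 0.0,"ty": 0.0,"tz": -0.0005,"rx": 0.0,"ry": 0.0,"rz": 0.0,"claw": 0.0},{"tx": 0.0,"ty": 0.0,"tz": -0.001,"rx": 0.0,"ry": 0.0,"rz": 0.0,"claw": 0.0}])

```text
clock: 9.85
eef_pos: [573.1, 184.2, 2.9]
tool_rot: [-3.142, -0.0, -0.0]
force: [-0.0, 0.1, -0.1]
width: -0.1
```

Call:
apply_moves(increments=[{"tx": 0.0,"ty": 0.0,"tz": -0.0005,"rx": 0.0,"ry": 0.0,"rz": 0.0,"claw": 0.0},{"tx": 0.0,"ty": 0.0,"tz": -0.001,"rx": 0.0,"ry": 0.0,"rz": 0.0,"claw": 0.0}])

```text
clock: 10.05
eef_pos: [573.1, 184.2, 1.9]
tool_rot: [3.142, -0.0, -0.0]
force: [-0.4, -0.0, -0.0]
width: -0.2
```

Call:
apply_moves(increments=[{"tx": 0.0,"ty": 0.0,"tz": -0.0005,"rx": 0.0,"ry": 0.0,"rz": 0.0,"claw": 0.0},{"tx": 0.0,"ty": 0.0,"tz": -0.001,"rx": 0.0,"ry": 0.0,"rz": 0.0,"claw": 0.0}])

```text
clock: 10.25
eef_pos: [573.1, 184.2, 0.9]
tool_rot: [3.142, -0.0, -0.0]
force: [-0.4, -0.3, -0.6]
width: 0.1
```

Run:
```python
from h import *
s=read_state();print(s["eef_pos"],s["force"],s["torque"],s["tau"])
sc=get_image("scene")[185:230,285:345]
w=get_image("wrist")[190:290,220:310]
y=cv2.convertScaleAbs(cv2.resize(sc,(440,330),interpolation=cv2.INTER_CUBIC),alpha=1.8)
x=cv2.convertScaleAbs(cv2.resize(w,(297,330),interpolation=cv2.INTER_CUBIC),alpha=1.4)
cv2.imwrite("pics/m6.png",np.hstack([x,y])[:,:,::-1])
```

```text
[573.05722268 184.16936684   0.86450686] [-0.38882257 -0.30989089 -0.63866655] [-0.00628269 -0.01117447 -0.00821094] [-2.53673606e-03 -5.79131591e+01  1.80176474e+00 -1.12516272e+01
  6.98432646e-03  1.04392134e-02 -3.92783159e-04]
```

View pics/m6.png

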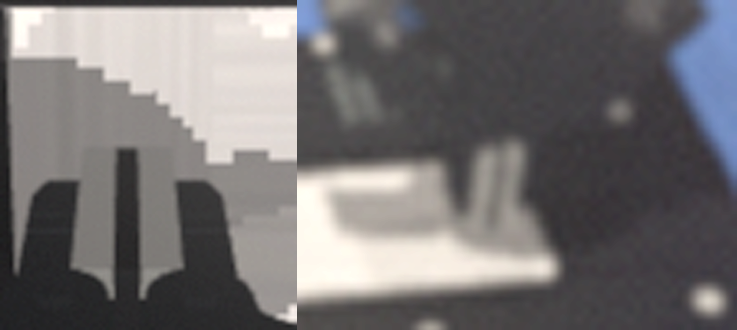

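The pads end at about scene pixel (312,216), and the floor there projects to rows 214.5–217.5, so the tips are almost touching. I'll continue in finer steps.

Call:
apply_moves(increments=[{"tx": 0.0,"ty": 0.0,"tz": -0.0005,"rx": 0.0,"ry": 0.0,"rz": 0.0,"claw": 0.0},{"tx": 0.0,"ty": 0.0,"tz": -0.0008,"rx": 0.0,"ry": 0.0,"rz": 0.0,"claw": 0.0}])

```text
clock: 10.55
eef_pos: [573.1, 184.2, 0.1]
tool_rot: [-3.142, -0.0, -0.0]
force: [0.2, 0.4, -0.1]
width: -0.2
```

Call:
apply_moves(increments=[{"tx": 0.0,"ty": 0.0,"tz": -0.0005,"rx": 0.0,"ry": 0.0,"rz": 0.0,"claw": 0.0},{"tx": 0.0,"ty": 0.0,"tz": -0.0008,"rx": 0.0,"ry": 0.0,"rz": 0.0,"claw": 0.0}])

```text
clock: 10.75
eef_pos: [573.1, 184.2, -0.7]
tool_rot: [3.142, -0.0, -0.0]
force: [0.1, -0.9, 0.2]
width: -0.3
```

Call:
apply_moves(increments=[{"tx": 0.0,"ty": 0.0,"tz": -0.0005,"rx": 0.0,"ry": 0.0,"rz": 0.0,"claw": 0.0},{"tx": 0.0,"ty": 0.0,"tz": -0.0008,"rx": 0.0,"ry": 0.0,"rz": 0.0,"claw": 0.0}])

```text
clock: 10.95
eef_pos: [573.1, 184.2, -0.9]
tool_rot: [-3.142, -0.0, -0.0]
force: [-1.0, -0.9, 8.0]
width: -0.1
```

Call:
apply_moves(increments=[{"tx": 0.0,"ty": 0.0,"tz": -0.0005,"rx": 0.0,"ry": 0.0,"rz": 0.0,"claw": 0.0},{"tx": 0.0,"ty": 0.0,"tz": -0.0008,"rx": 0.0,"ry": 0.0,"rz": 0.0,"claw": 0.0}])

```text
clock: 11.15
eef_pos: [573.1, 184.2, -0.9]
tool_rot: [-3.141, -0.0, -0.0]
force: [-3.2, 0.7, 13.1]
width: 0.3
```

I have firm contact with the plain floor at the +y end: reported z = -0.9, and 8 to 13 N at about 10 N/mm. So the floor reads -0.9 and the key top should read about -2.4. Next I'll lift and tap along towards the key, first at y = 130.

Call:
apply_moves(increments=[{"tx": 0.0,"ty": 0.0,"tz": 0.004,"rx": 0.0,"ry": 0.0,"rz": 0.0,"claw": 0.0},{"tx": 0.0,"ty": -0.01,"tz": 0.005,"rx": 0.0,"ry": 0.0,"rz": 0.0,"claw": 0.0},{"tx": 0.0,"ty": -0.03,"tz": 0.005,"rx": 0.0,"ry": 0.0,"rz": 0.0,"claw": 0.0},{"tx": 0.0,"ty": -0.05,"tz": 0.005,"rx": 0.0,"ry": 0.0,"rz": 0.0,"claw": 0.0},{"tx": 0.0,"ty": -0.054,"tz": 0.004,"rx": 0.0,"ry": 0.0,"rz": 0.0,"claw": 0.0},{"tx": 0.0,"ty": -0.054,"tz": 0.0025,"rx": 0.0,"ry": 0.0,"rz": 0.0,"claw": 0.0},{"tx": 0.0,"ty": -0.054,"tz": 0.0015,"rx": 0.0,"ry": 0.0,"rz": 0.0,"claw": 0.0},{"tx": 0.0,"ty": -0.054,"tz": 0.0008,"rx": 0.0,"ry": 0.0,"rz": 0.0,"claw": 0.0},{"tx": 0.0,"ty": -0.054,"tz": 0.0006,"rx": 0.0,"ry": 0.0,"rz": 0.0,"claw": 0.0},{"tx": 0.0,"ty": -0.054,"tz": 0.0006,"rx": 0.0,"ry": 0.0,"rz": 0.0,"claw": 0.0}])

```text
clock: 12.15
eef_pos: [573.0, 131.2, -1.0]
tool_rot: [-3.141, -0.0, 0.001]
force: [-1.4, -1.1, 6.5]
width: -0.0
```

Call:
apply_moves(increments=[{"tx": 0.0,"ty": 0.0,"tz": 0.003,"rx": 0.0,"ry": 0.0,"rz": 0.0,"claw": 0.0},{"tx": 0.0,"ty": -0.015,"tz": 0.004,"rx": 0.0,"ry": 0.0,"rz": 0.0,"claw": 0.0},{"tx": 0.0,"ty": -0.03,"tz": 0.004,"rx": 0.0,"ry": 0.0,"rz": 0.0,"claw": 0.0},{"tx": 0.0,"ty": -0.03,"tz": 0.002,"rx": 0.0,"ry": 0.0,"rz": 0.0,"claw": 0.0},{"tx": 0.0,"ty": -0.03,"tz": 0.001,"rx": 0.0,"ry": 0.0,"rz": 0.0,"claw": 0.0},{"tx": 0.0,"ty": -0.03,"tz": 0.0,"rx": 0.0,"ry": 0.0,"rz": 0.0,"claw": 0.0},{"tx": 0.0,"ty": -0.03,"tz": 0.0,"rx": 0.0,"ry": 0.0,"rz": 0.0,"claw": 0.0},{"tx": 0.0,"ty": -0.03,"tz": 0.0,"rx": 0.0,"ry": 0.0,"rz": 0.0,"claw": 0.0}])

```text
clock: 12.95
eef_pos: [573.0, 98.8, -1.0]
tool_rot: [3.14, 0.0, -0.001]
force: [-1.7, -3.9, 8.2]
width: -0.5
```

Call:
apply_moves(increments=[{"tx": 0.0,"ty": 0.0,"tz": 0.003,"rx": 0.0,"ry": 0.0,"rz": 0.0,"claw": 0.0},{"tx": 0.0,"ty": -0.015,"tz": 0.004,"rx": 0.0,"ry": 0.0,"rz": 0.0,"claw": 0.0},{"tx": 0.0,"ty": -0.035,"tz": 0.004,"rx": 0.0,"ry": 0.0,"rz": 0.0,"claw": 0.0},{"tx": 0.0,"ty": -0.048,"tz": 0.004,"rx": 0.0,"ry": 0.0,"rz": 0.0,"claw": 0.0},{"tx": 0.0,"ty": -0.048,"tz": 0.002,"rx": 0.0,"ry": 0.0,"rz": 0.0,"claw": 0.0},{"tx": 0.0,"ty": -0.048,"tz": 0.001,"rx": 0.0,"ry": 0.0,"rz": 0.0,"claw": 0.0},{"tx": 0.0,"ty": -0.048,"tz": 0.0,"rx": 0.0,"ry": 0.0,"rz": 0.0,"claw": 0.0},{"tx": 0.0,"ty": -0.048,"tz": 0.0,"rx": 0.0,"ry": 0.0,"rz": 0.0,"claw": 0.0},{"tx": 0.0,"ty": -0.048,"tz": 0.0,"rx": 0.0,"ry": 0.0,"rz": 0.0,"claw": 0.0}])

```text
clock: 13.85
eef_pos: [573.0, 53.1, -1.8]
tool_rot: [-3.141, 0.0, 0.001]
force: [-0.1, -0.4, -0.7]
width: -0.2
```

At the same commanded height there is no contact at y = 53 (z = -1.8, about 0 N), so the tips are over the recessed key. I'll press slowly.

Call:
apply_moves(increments=[{"tx": 0.0,"ty": 0.0,"tz": -0.0005,"rx": 0.0,"ry": 0.0,"rz": 0.0,"claw": 0.0},{"tx": 0.0,"ty": 0.0,"tz": -0.001,"rx": 0.0,"ry": 0.0,"rz": 0.0,"claw": 0.0},{"tx": 0.0,"ty": 0.0,"tz": -0.0015,"rx": 0.0,"ry": 0.0,"rz": 0.0,"claw": 0.0},{"tx": 0.0,"ty": 0.0,"tz": -0.002,"rx": 0.0,"ry": 0.0,"rz": 0.0,"claw": 0.0}])

```text
clock: 14.25
eef_pos: [573.1, 52.5, -3.5]
tool_rot: [-3.141, -0.0, 0.0]
force: [-0.3, 1.0, 3.1]
width: 0.4
```

Call:
apply_moves(increments=[{"tx": 0.0,"ty": 0.0,"tz": -0.0005,"rx": 0.0,"ry": 0.0,"rz": 0.0,"claw": 0.0},{"tx": 0.0,"ty": 0.0,"tz": -0.001,"rx": 0.0,"ry": 0.0,"rz": 0.0,"claw": 0.0},{"tx": 0.0,"ty": 0.0,"tz": -0.0015,"rx": 0.0,"ry": 0.0,"rz": 0.0,"claw": 0.0},{"tx": 0.0,"ty": 0.0,"tz": -0.002,"rx": 0.0,"ry": 0.0,"rz": 0.0,"claw": 0.0}])

```text
clock: 14.65
eef_pos: [573.2, 52.5, -5.7]
tool_rot: [-3.141, -0.0, 0.0]
force: [-0.3, 2.0, 3.7]
width: -0.4
```

The key is moving at about 4 N. I'll press on to the stop.

Call:
apply_moves(increments=[{"tx": 0.0,"ty": 0.0,"tz": -0.0005,"rx": 0.0,"ry": 0.0,"rz": 0.0,"claw": 0.0},{"tx": 0.0,"ty": 0.0,"tz": -0.001,"rx": 0.0,"ry": 0.0,"rz": 0.0,"claw": 0.0},{"tx": 0.0,"ty": 0.0,"tz": -0.0015,"rx": 0.0,"ry": 0.0,"rz": 0.0,"claw": 0.0},{"tx": 0.0,"ty": 0.0,"tz": -0.002,"rx": 0.0,"ry": 0.0,"rz": 0.0,"claw": 0.0},{"tx": 0.0,"ty": 0.0,"tz": -0.002,"rx": 0.0,"ry": 0.0,"rz": 0.0,"claw": 0.0}])

```text
clock: 15.15
eef_pos: [573.2, 52.1, -7.8]
tool_rot: [3.141, -0.0, -0.0]
force: [0.6, 0.9, 1.4]
width: 0.0
```

Call:
apply_moves(increments=[{"tx": 0.0,"ty": 0.0,"tz": -0.0005,"rx": 0.0,"ry": 0.0,"rz": 0.0,"claw": 0.0},{"tx": 0.0,"ty": 0.0,"tz": -0.001,"rx": 0.0,"ry": 0.0,"rz": 0.0,"claw": 0.0},{"tx": 0.0,"ty": 0.0,"tz": -0.001,"rx": 0.0,"ry": 0.0,"rz": 0.0,"claw": 0.0}])

```text
clock: 15.45
eef_pos: [573.2, 52.1, -8.5]
tool_rot: [3.141, -0.0, -0.0]
force: [0.2, 2.7, 4.7]
width: 0.1
```

Call:
apply_moves(increments=[{"tx": 0.0,"ty": 0.0,"tz": -0.0003,"rx": 0.0,"ry": 0.0,"rz": 0.0,"claw": 0.0},{"tx": 0.0,"ty": 0.0,"tz": -0.0006,"rx": 0.0,"ry": 0.0,"rz": 0.0,"claw": 0.0},{"tx": 0.0,"ty": 0.0,"tz": -0.0006,"rx": 0.0,"ry": 0.0,"rz": 0.0,"claw": 0.0}])

```text
clock: 15.75
eef_pos: [573.2, 52.0, -8.5]
tool_rot: [3.142, -0.0, -0.0]
force: [-2.1, 1.9, 9.5]
width: -0.1
```

Call:
apply_moves(increments=[{"tx": 0.0,"ty": 0.0,"tz": -0.0003,"rx": 0.0,"ry": 0.0,"rz": 0.0,"claw": 0.0},{"tx": 0.0,"ty": 0.0,"tz": -0.0003,"rx": 0.0,"ry": 0.0,"rz": 0.0,"claw": 0.0},{"tx": 0.0,"ty": 0.0,"tz": -0.0003,"rx": 0.0,"ry": 0.0,"rz": 0.0,"claw": 0.0}])

```text
clock: 16.05
eef_pos: [573.2, 52.1, -8.6]
tool_rot: [3.142, -0.0, -0.0]
force: [-2.9, 2.1, 11.8]
width: -0.3
```

The key has stopped at z = -8.5 with the force up to 12 N. That is 7.6 mm below the floor, as expected for fully home (1.5 + 6). I'll lift straight up.

Call:
apply_moves(increments=[{"tx": 0.0,"ty": 0.0,"tz": 0.003,"rx": 0.0,"ry": 0.0,"rz": 0.0,"claw": 0.0},{"tx": 0.0,"ty": 0.0,"tz": 0.01,"rx": 0.0,"ry": 0.0,"rz": 0.0,"claw": 0.0},{"tx": 0.0,"ty": 0.0,"tz": 0.025,"rx": 0.0,"ry": 0.0,"rz": 0.0,"claw": 0.0},{"tx": 0.0,"ty": 0.0,"tz": 0.05,"rx": 0.0,"ry": 0.0,"rz": 0.0,"claw": 0.0},{"tx": 0.0,"ty": 0.0,"tz": 0.085,"rx": 0.0,"ry": 0.0,"rz": 0.0,"claw": 0.0},{"tx": 0.0,"ty": 0.0,"tz": 0.12,"rx": 0.0,"ry": 0.0,"rz": 0.0,"claw": 0.0},{"tx": 0.0,"ty": 0.0,"tz": 0.14,"rx": 0.0,"ry": 0.0,"rz": 0.0,"claw": 0.0},{"tx": 0.0,"ty": 0.0,"tz": 0.15,"rx": 0.0,"ry": 0.0,"rz": 0.0,"claw": 0.0},{"tx": 0.0,"ty": 0.0,"tz": 0.15,"rx": 0.0,"ry": 0.0,"rz": 0.0,"claw": 0.0},{"tx": 0.0,"ty": 0.0,"tz": 0.15,"rx": 0.0,"ry": 0.0,"rz": 0.0,"claw": 0.0}])

```text
clock: 17.05
eef_pos: [572.3, 52.0, 139.8]
tool_rot: [3.141, 0.001, -0.0]
force: [0.2, 0.5, 0.1]
width: 0.1
```

Run:
```python
from h import *
s=read_state();print(s["clock"],s["eef_pos"],s["force"])
w=get_image("wrist");sc=get_image("scene")
x=cv2.convertScaleAbs(w[10:330],alpha=1.2)
a=cv2.imread("pics/scene0.png")[:,:,::-1]
f=lambda i:cv2.resize(i[170:290,110:430],(400,150),interpolation=cv2.INTER_CUBIC)
cv2.imwrite("pics/end.png",np.vstack([cv2.resize(w,(533,400)),cv2.resize(np.hstack([f(a),f(sc)]),(533,200))])[:,:,::-1])
```

```text
17.05 [572.34740531  52.01726578 139.7823971 ] [0.2345565  0.54643135 0.14282682]
```

View pics/end.png

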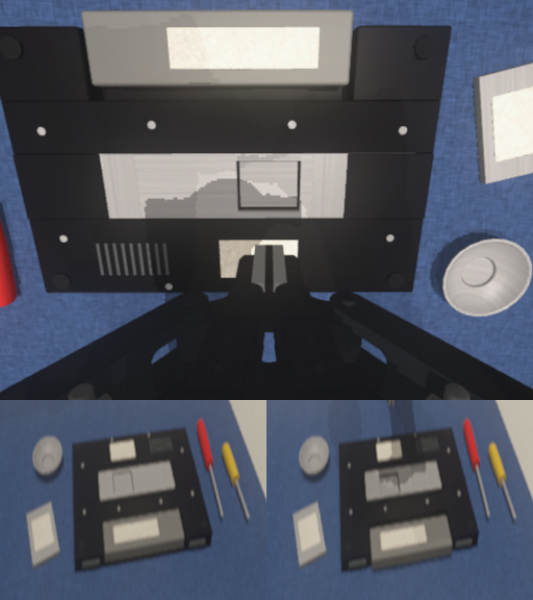

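The battery pack has come out. In the wrist view the gap behind it spans rows 86–99, about 12 mm at roughly 1.08 rows per mm. The key sits deep and the bystanders are where they were.

```bash
python3 -c "
from cell import *
print(finish_job())"
```

```text
the job is handed in; nothing more can be done
None
```

The key is fully home and the battery pack has been pushed about 12 mm out of its bay. I handed the job in at about 17 s, with the gripper raised clear of everything.

- **Order:** With the fingers shut, I touched the plain floor at the channel's +y end first (8 to 13 N). I then tapped along the floor at y = 131 and 99, and found the recessed key at y ≈ 52.
- **Press:** The key went down at about 4 N. It stopped 7.6 mm below the floor at 12 N, which matches the expected 1.5 mm recess plus 6 mm of travel.
- **Last checks:** The final pictures show a gap of about 12 mm behind the pack and the tools and parts apparently where they were. The force at the end was about 0 N.
- **Disagreement:** The reported TCP height read about 27 mm lower than the fingertips really were. The floor read -0.9 mm instead of 26.5 mm, so I set every height from contact force.

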